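# Weigh two reels of gold wire by hand and present the full one

### The arm

A 7-joint arm with a two-finger parallel gripper is mounted at the origin on the work surface. World frame = base frame: x ahead of the robot, y to its left, z up, the work surface at z = 0. Lengths are in mm, angles in rad, forces in N, time in s.
With the tool pointing down it reaches from about 425 to 875 mm from the base axis. Payload 4.7 kg.
Tool frame: the origin (TCP) lies midway between the tips of the shut fingers; the grasp point (between the pads) lies manip.hold_point_z behind it (manip.hold_point_z is the distance from the TCP to the grasp point, in mm); z points along the fingers, y is the direction in which the jaws open and shut (so a half turn about z gives the same grasp; the last joint's range is limited). The gripper opens to 85 mm and grips with 20 to 120 N. Pads are 22 mm wide; open, the fingers measure 114 mm over their backs; the gripper's body (76 mm by 85 mm) begins 54 mm behind the grasp point. The pads swing forward as they close: fully open they stand 13 mm farther back than shut.
Start: joints at [1.189, 0.321, -0.07, 1.45, 0.023, 1.371, -0.057], TCP at [250.588, -599.775, 231.349] pointing down, gripper open.
Joint ranges: [-2.86, 2.86], [-0.3, 2.09], [-1.38, 1.24], [0.06, 2.45], [-1.56, 4.7], [0.09, 2.05], [-2.69, 2.69]. Speed limits (rad/s): [2.57, 2.57, 3.14, 3.14, 3.14, 3.14, 3.14].

### API

Orientations are given as a rotation vector (axis times angle).
In Python, from station import manip gives the robot as it stands. The module is installed in compiled form; this text tells all that it offers.
- The arm moves only by the tool play_rows, never from a script. Its argument "moves" is a list of rows, each an object with "gripper": the closure in counts, from 0 (fully open) to 255 (shut); "slide": the shift along the tool's x, y, z in m, a list of three; "yaw": the turn about the tool's z in units of 6 degrees (1.0 is 6 degrees). In form: [{"gripper": gripper, "slide": [dx, dy, dz], "yaw": yaw}, ...]. A call has 1 to 20 rows; each row shifts and turns the commanded pose from where the row before left it, along the tool's axes as they then stand; what a row does not reach is not made up. A row lasts 1/12 s, in which the tool goes at most 41.7 mm and 7.16 degrees, less where a joint would pass 70% of its speed; a pose out of reach is approached as far as the arm can. A call with a gripper value outside its range is refused whole. The fingers move at their own pace and stop on an object; "newtons" is the grip in N (left out, the last holds). Time passes only in rows, so rows that do not move let the fingers close. It gives the time, the measured TCP pose, the force and the opening at its end, in the units of the state.
- manip.observe(): the state, without advancing time (a new reading comes with each control period).
- manip.get_image(name): name is "scene" or "top" or "wrist"; returns a dict with "pixels" (420x560x3 uint8, red, green, blue), "intrinsics" (3x3 intrinsics, pixels), "R" (3x3) and "t" (3): a world point X has camera coordinates R X + t. Camera axes: x right, y down, z forward; pixel columns grow to the right and rows downward; lengths in mm; the calibration is good to about 2 mm. A picture is of the moment at which its call begins. There is no depth.
- manip.job_done(): hands the job in, once; it reports no verdict.
The state is a dict: "time_s": time; "joints": joint angles; "qvel": joint speeds; "joint_efforts": joint torques, N m; "position": TCP position; "eef_rot": TCP orientation; "force": force on the tool from outside, world axes, zero at the start; "ft_torque": the same for the moment, N m; "gripper_width": finger opening in mm.
Only numpy, scipy, OpenCV 4.12 (cv2) and the standard library are available. Lean on these libraries where they do the work, as an engineer would, in place of code of your own. Each camera call takes 0.05 s, during which the arm holds its last target.

### The job

Push the grey tray along the rollers, without lifting it, until it is fully home against the end stop of the blue bay. Then feel the weight of its two look-alike wire reels: lift the one nearer the end stop clear of the tray, stand it back in its pocket, lift the other one likewise, and find which is heavier. Finish while holding the heavier reel in the gripper, upright and still, centred about 7 cm above the round blue plinth, with the lighter reel standing in the tray, the tray still home in the bay, no reel tipped over and everything else left where it is.

Things in the scene. Friction and masses are not known exactly. Their poses are not given: they have to be found in the camera images.
- track: Fixed roller feed: frame 192 wide (its x), 500 long (its y); 15 free steel rollers (20 diameter, along x, 32 apart), tops 40 above the table. Rails 168 apart inside, top at 52 (62 along the blue bay). The -y end is the bay: blue end stop, top at 76, face at y = -235; the +y end is open. Origin: centre of underside, on the table; z up.
- bay (a point): Point in the bay where the tray's origin lies when the tray is fully home against the end stop (y = -105 of the track, at roller-top height 40); axes as the track's. The tray starts 135 to 220 away on the +y side and is pushed towards -y; it stays where it is left.
- tray: Loose shallow grey tray on the rollers, about 0.5 kg, 160 (x) x 260 (y) x 28 high, walls and floor 5 thick, axes parallel to the track's, 4 clearance to each rail. Divider (top at 20) between two pockets 150 x 123, centred at y = -63.5 (nearer the stop) and +63.5, marked by blue spots. Push on the outside of its +y end wall. Origin: centre of underside; z up.
- reel_p_center (a point): Centre (half-way up) of one of two identical upright reels of gold wire with white flanges, 52 diameter x 56 high, in the tray's pockets (centre 33 above the tray's underside; the top 33 stand above the walls). z: its axis. Pinch across the diameter from above, about 45 N. One weighs 0.15 to 0.3 kg, the other 0.4 to 0.7; the heavier may be in either pocket.
- reel_q_center (a point): Centre of the other reel; the same in size and looks.
- plinth_top (a point): Centre of the top of the round presentation plinth (dark wood foot 100 diameter, blue top 88 diameter), top 30 above the table; fixed; z up. Held about 70 above it, the reel has its centre about 98 above this point.
- glue: Bystander: amber glue bottle, 38 diameter x 100; origin at its underside.
- flask: Bystander: pink flask, 68 diameter x 170; origin at its underside.
- wirebox: Bystander: flat clear round box of gold wire, 80 diameter x 30; origin at its underside.
- tape: Bystander: yellow roll of tape, 64 diameter x 18; origin at its underside.
- brush: Bystander: brush lying flat; origin at its underside.
- pencup: Bystander: blue ceramic cup, 60 diameter x 85; origin at its underside.
- jar: Bystander: small glass jar with yellow lid, 56 diameter x 55; origin at its underside.

How it is judged:
By the outcome, as a careful person would: the job done as asked, in the order asked, and still so for the second after the job is handed in, while the arm keeps its last pose, push and grip.
It also fails if it takes over 72 s, if anything falls off the work surface, if the arm or the gripper's body presses on something with over 40 N, if the wrist force passes 120 N, or if a joint passes its speed limit or range.

## Working session

There is one attempt and no reset: what is moved stays moved. The work goes in short steps, Python scripts to look and compute and a tool call to move; the robot and the scene stay as the last step left them, time stands still between calls to the robot, and variables do not carry over. Pictures are saved under pics/ and viewed, and the job is handed in when it is done.

Besides the shell and the picture viewer there is one more tool, called after "Call:" in YAML: its name, and indented under it one key for each argument. play_rows: Moves the arm, as the interface text tells. Its arguments: {"type":"object","properties":{"moves":{"type":"array"},"newtons":{"type":"number"}},"required":["moves"]}

```bash
mkdir -p pics; cat > h.py <<'E'
import numpy as np,cv2
from station import manip
def snap(n,tag):
    im=manip.get_image(n); cv2.imwrite(f'pics/{tag}.png',cv2.cvtColor(im['pixels'],cv2.COLOR_RGB2BGR))
    np.savez(f'pics/{tag}.npz',**{k:np.array(v) for k,v in im.items()}); return im
def load(tag): return dict(np.load(f'pics/{tag}.npz'))
def ray(im,u,v,z):
    K,R,t=im['intrinsics'],im['R'],im['t']
    d=R.T@np.linalg.solve(K,[u,v,1.]); c=-R.T@t
    return c+d*(z-c[2])/d[2]
def proj(im,X):
    p=im['intrinsics']@(im['R']@np.array(X,float)+im['t']); return p[:2]/p[2]
E
python3 - <<'E'
from h import *
for n in ['scene','top','wrist']: snap(n,n+'0')
s=manip.observe(); print(s, manip.hold_point_z)
i=load('top0'); print(-i['R'].T@i['t'], i['R'])
E
```

```text
{'time_s': 0.15, 'joints': array([ 1.18909277,  0.32168108, -0.07005307,  1.45141102,  0.02259845,
        1.37081065, -0.05691151]), 'qvel': array([ 1.67350994e-03, -2.00945215e-03, -4.77518023e-04, -1.71352747e-03,
        1.05931532e-03, -7.51504095e-05, -2.30589540e-04]), 'joint_efforts': array([ 1.05694162e-03, -4.94096267e+01, -3.81890712e-01, -3.14685452e+01,
        1.31494337e-02,  8.23246781e-03,  1.68198920e-05]), 'position': array([ 250.38602186, -599.38631184,  230.44793483]), 'eef_rot': array([-3.07883410e+00, -6.17360435e-01,  6.17321518e-04]), 'force': array([-0.73767203,  0.57964481, -0.2990218 ]), 'ft_torque': array([-0.00140632, -0.01208221,  0.02310299]), 'gripper_width': 85.3736203568474} 18.700000000000003
[ 435.48969084  -46.40696814 1223.12433648] [[-0.01138207 -0.99988785 -0.00973307]
 [-0.99412207  0.01236341 -0.10755674]
 [ 0.10766501  0.00845164 -0.9941513 ]]
```

View pics/top0.png

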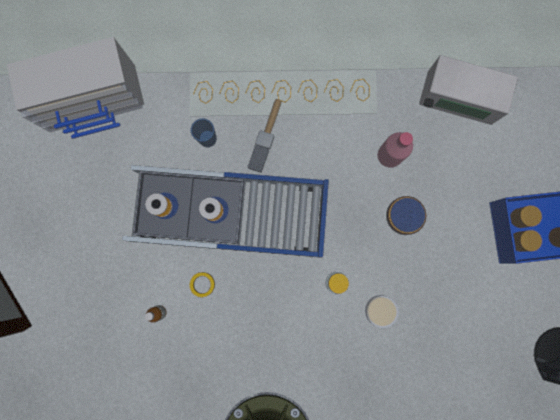

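View pics/scene0.png

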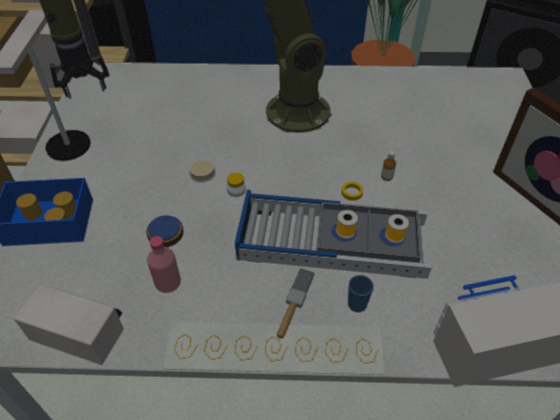

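View pics/wrist0.png

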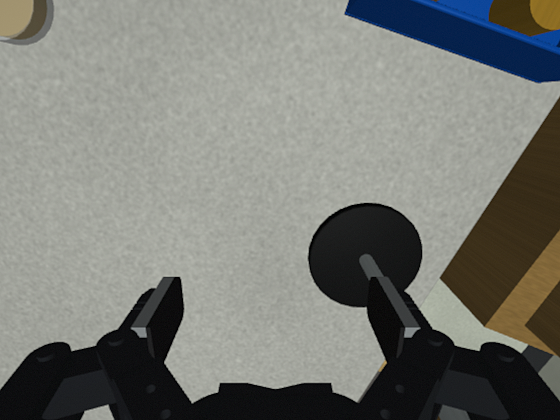

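The top view shows the track lying along image columns 130–328, rows 167–256, with the bay at the right. The tray covers columns 137–243, with its reels at (159,205) and (211,209). The plinth is at (407,215). I'll zoom in to measure.

```bash
python3 - <<'E'
from h import *
i=load('top0'); im=cv2.cvtColor(i['pixels'],cv2.COLOR_RGB2BGR)
c=im[155:270,120:340]; cv2.imwrite('pics/z1.png',cv2.resize(c,None,fx=3.6,fy=3.6,interpolation=cv2.INTER_CUBIC))
hsv=cv2.cvtColor(im,cv2.COLOR_BGR2HSV)
# plinth
m=cv2.inRange(hsv,(100,80,30),(130,255,255)); m2=np.zeros_like(m); m2[190:240,380:435]=m[190:240,380:435]
cs,_=cv2.findContours(m2,0,1); k=max(cs,key=cv2.contourArea); e=cv2.fitEllipse(k); print(e, ray(i,*e[0],30), i['intrinsics'])
# bay blue hull
m2=np.zeros_like(m); m2[160:265,200:340]=m[160:265,200:340]
pts=cv2.findNonZero(m2); r=cv2.minAreaRect(cv2.convexHull(pts)); print(r); 
for p in cv2.boxPoints(r): print(p, ray(i,*p,62))
E
```

```text
((407.375, 214.50148010253906), (31.46013832092285, 32.7570915222168), 102.16889190673828) [ 555.3760705  -362.69866201   30.        ] [[471.7427362    0.         278.63160255]
 [  0.         471.7427362  212.43671507]
 [  0.           0.           1.        ]]
((266.0346984863281, 213.4354248046875), (118.75930786132812, 77.60509490966797), 4.267893314361572)
[203.932   247.71133] [476.25541095 148.19414181  62.        ]
[209.7074  170.32144] [669.4315343 134.8101257  62.       ]
[328.1374  179.15952] [ 643.11824925 -160.86458549   62.        ]
[322.362  256.5494] [ 451.25784055 -142.38440206   62.        ]
```

View pics/z1.png

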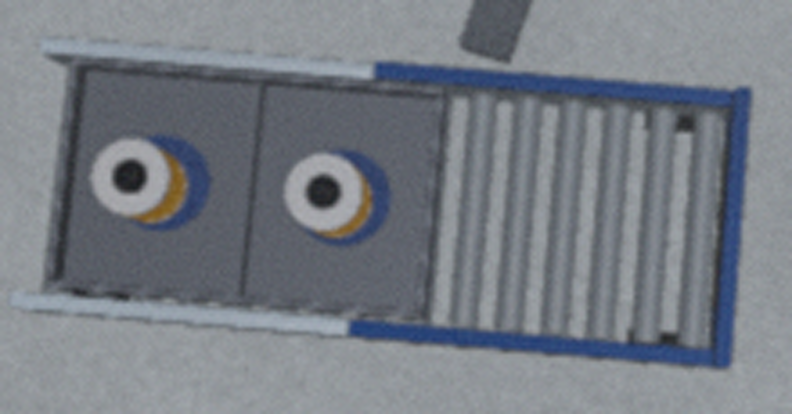

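```bash
python3 - <<'E'
from h import *
from scipy.spatial.transform import Rotation as Ro
i=load('top0'); im=cv2.cvtColor(i['pixels'],cv2.COLOR_RGB2BGR)
def Z(x,y,z): return ray(i,(x+.5)/3.6-.5+120,(y+.5)/3.6-.5+155,z)
for n,p in dict(stopA=(749,88,76),stopB=(728,365,76),ru1=(375,62,62),ru2=(735,90,62),rl1=(347,334,62),rl2=(712,363,62),gu=(45,40,52),gl=(12,306,52),tul=(78,63,68),tll=(50,292,68),tur=(446,90,68),tlr=(429,318,68)).items(): print(n,Z(*p).round(1))
hsv=cv2.cvtColor(im,cv2.COLOR_BGR2HSV)
w=cv2.inRange(hsv,(0,0,150),(179,45,255)); 
for box in [(140,190,175,225),(195,195,228,230)]:
    x0,y0,x1,y1=box; m=np.zeros_like(w); m[y0:y1,x0:x1]=w[y0:y1,x0:x1]
    cs,_=cv2.findContours(m,0,1); k=max(cs,key=cv2.contourArea); c,r=cv2.minEnclosingCircle(k); e=cv2.fitEllipse(k)
    print(c,r,e, ray(i,*e[0],101).round(1), 'diam',r*2*1122/471)
m=Ro.from_rotvec(manip.observe()['eef_rot']).as_matrix(); print(m.round(3))
E
```

```text
stopA [ 640.8 -158.4   76. ]
stopB [ 452.3 -140.    76. ]
ru1 [665.   99.5  62. ]
ru2 [ 642.  -150.1   62. ]
rl1 [476.6 118.4  62. ]
rl2 [ 454.  -130.3   62. ]
gu [685.8 333.1  52. ]
gl [499.  351.9  52. ]
tul [665.9 304.6  68. ]
tll [507.4 320.6  68. ]
tur [643.6  49.7  68. ]
tlr [486.6  61.8  68. ]
(155.76666259765625, 203.8333282470703) 10.267305374145508 ((155.67649841308594, 203.64248657226562), (19.227094650268555, 19.865480422973633), 63.2602653503418) [581.9 258.4 101. ] diam 48.916843438604076
(209.26014709472656, 207.82472229003906) 10.327341079711914 ((209.34506225585938, 207.88693237304688), (19.662334442138672, 19.963834762573242), 12.3860445022583) [570.1 129.2 101. ] diam 49.20287342435995
[[ 0.923  0.386 -0.001]
 [ 0.386 -0.923  0.001]
 [-0.    -0.002 -1.   ]]
```

Call:
play_rows:
  moves:
    - {"gripper": 255,"slide": [0,0,-0.002],"yaw": -1.15}
    - {"gripper": 255,"slide": [0,0,-0.002],"yaw": -1.15}
    - {"gripper": 255,"slide": [0,0,-0.002],"yaw": -1.15}
    - {"gripper": 255,"slide": [0,0,-0.002],"yaw": -1.15}
    - {"gripper": 255,"slide": [0,0,-0.002],"yaw": -1.15}
    - {"gripper": 255,"slide": [0,0,-0.002],"yaw": -1.15}
    - {"gripper": 255,"slide": [0,0,-0.002],"yaw": -1.15}
    - {"gripper": 255,"slide": [0,0,-0.002],"yaw": -1.15}
    - {"gripper": 255,"slide": [0,0,-0.002],"yaw": -1.14}
    - {"gripper": 255,"slide": [0.01,0.01,0],"yaw": 0}
    - {"gripper": 255,"slide": [0.02,0.02,0],"yaw": 0}
    - {"gripper": 255,"slide": [0.025,0.025,0],"yaw": 0}
    - {"gripper": 255,"slide": [0.025,0.025,0],"yaw": 0}
    - {"gripper": 255,"slide": [0.025,0.025,0],"yaw": 0}
    - {"gripper": 255,"slide": [0.025,0.025,0],"yaw": 0}
    - {"gripper": 255,"slide": [0.025,0.025,0],"yaw": 0}
    - {"gripper": 255,"slide": [0.025,0.025,0],"yaw": 0}
    - {"gripper": 255,"slide": [0.025,0.02,0],"yaw": 0}
    - {"gripper": 255,"slide": [0.025,0.01,0],"yaw": 0}
    - {"gripper": 255,"slide": [0.02,0,0],"yaw": 0}
  newtons: 45

```text
time_s: 1.82
position: [486.3, -365.1, 248.7]
eef_rot: [-2.319, -2.118, -0.004]
force: [1.0, 0.5, 0.5]
gripper_width: -0.1
```

Call:
play_rows:
  moves:
    - {"gripper": 255,"slide": [0.025,0,0],"yaw": 0}
    - {"gripper": 255,"slide": [0.035,0.002,0],"yaw": 0}
    - {"gripper": 255,"slide": [0.038,0.002,0],"yaw": 0}
    - {"gripper": 255,"slide": [0.038,0.002,0],"yaw": 0}
    - {"gripper": 255,"slide": [0.038,0.002,0],"yaw": 0}
    - {"gripper": 255,"slide": [0.038,0.002,0],"yaw": 0}
    - {"gripper": 255,"slide": [0.038,0.002,0],"yaw": 0}
    - {"gripper": 255,"slide": [0.038,0.002,0],"yaw": 0}
    - {"gripper": 255,"slide": [0.038,0.002,0],"yaw": 0}
    - {"gripper": 255,"slide": [0.038,0.002,0],"yaw": 0}
    - {"gripper": 255,"slide": [0.038,0,0],"yaw": 0}
    - {"gripper": 255,"slide": [0.038,0,0],"yaw": 0}
    - {"gripper": 255,"slide": [0.038,0,0],"yaw": 0}
    - {"gripper": 255,"slide": [0.038,0,0],"yaw": 0}
    - {"gripper": 255,"slide": [0.038,0,0],"yaw": 0}
    - {"gripper": 255,"slide": [0.038,0,0],"yaw": 0}
    - {"gripper": 255,"slide": [0.038,0,0],"yaw": 0}
    - {"gripper": 255,"slide": [0.038,0,0],"yaw": 0}
    - {"gripper": 255,"slide": [0.02,0,0],"yaw": 0}
    - {"gripper": 255,"slide": [0,0,0],"yaw": 0}

```text
time_s: 3.48
position: [560.4, 321.0, 248.6]
eef_rot: [-2.311, -2.12, -0.001]
force: [-0.8, 0.2, 0.4]
gripper_width: -0.4
```

Call:
play_rows:
  moves:
    - {"gripper": 255,"slide": [0.01,0,0],"yaw": 0}
    - {"gripper": 255,"slide": [0,0,0],"yaw": 0}
    - {"gripper": 255,"slide": [0,0,0],"yaw": 0}

```text
time_s: 3.73
position: [564.8, 322.8, 249.1]
eef_rot: [2.323, 2.114, -0.001]
force: [0.1, -1.5, -0.2]
gripper_width: 0.2
```

```bash
cat >> h.py <<'E'
from scipy.spatial.transform import Rotation as Ro
def slide(x,y,z):
    s=manip.observe(); m=Ro.from_rotvec(s['eef_rot']).as_matrix()
    return (m.T@(np.array([x,y,z])-s['position'])/1000).round(4), 'yaw y ang',np.degrees(np.arctan2(m[1,1],m[0,1])).round(2), 'tilt', m[:,2].round(4)
E
python3 - <<'E'
from h import *
s=manip.observe();print(s['position'],s['joints'].round(2),s['force'],s['time_s']); print(slide(592.5,350,55))
snap('wrist','w1'); snap('scene','s1')
E
```

```text
[564.81918153 322.76242344 249.10300026] [ 0.03  0.42 -0.8   1.4   0.3   1.45 -0.86] [ 0.10199204 -1.49598117 -0.17784848] 3.7333
(array([0.0299, 0.025 , 0.1941]), 'yaw y ang', np.float64(-5.38), 'tilt', array([-2.e-04, -8.e-04, -1.e+00]))
```

View pics/w1.png

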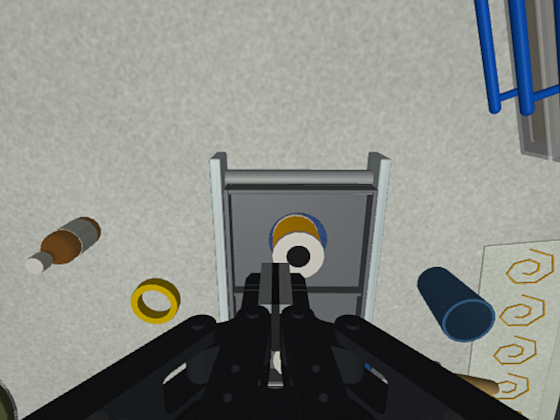

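View pics/s1.png

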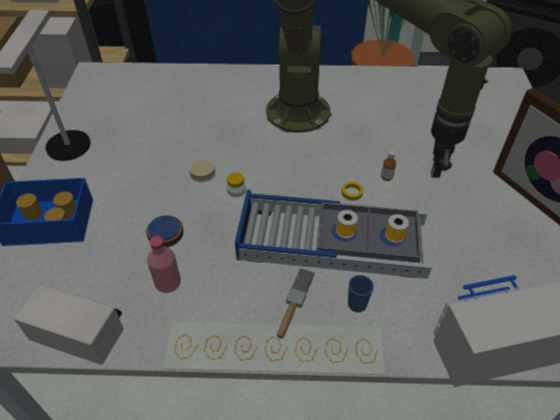

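The wrist view shows the rail ends at row 155, one bare roller at row 178, the tray's +y wall at row 188 (columns 228–375) and the far reel's top at (298,257). I'll check these against the top view.

```bash
python3 - <<'E'
from h import *
i=load('w1')
for n,p in dict(tl=(229,189,68),tr=(374,189,68),railL=(218,155,52),railR=(380,155,52),reel=(298.5,257,101)).items():
    X=ray(i,*p); print(n,X.round(1),'track xy',[round(float((X[:2]-[569.5,96.6])@v),1) for v in ([.9958,-.0915],[.0915,.9958])])
E
```

```text
tl [517.1 325.   68. ] track xy [-73.1, 222.7]
tr [665.5 311.1  68. ] track xy [76.0, 222.4]
railL [508.  358.4  52. ] track xy [-85.2, 255.0]
railR [676.2 342.6  52. ] track xy [83.7, 254.7]
reel [581.7 257.8 101. ] track xy [-2.6, 161.6]
```

Call:
play_rows:
  moves:
    - {"gripper": 255,"slide": [0.015,0.0125,0],"yaw": 0}
    - {"gripper": 255,"slide": [0.015,0.0125,0.02],"yaw": 0}
    - {"gripper": 255,"slide": [0,0,0.03],"yaw": 0}
    - {"gripper": 255,"slide": [0,0,0.03],"yaw": 0}
    - {"gripper": 255,"slide": [0,0,0.03],"yaw": 0}
    - {"gripper": 255,"slide": [0,0,0.02],"yaw": 0}
    - {"gripper": 255,"slide": [0,0,0.01],"yaw": 0}
    - {"gripper": 255,"slide": [0,0,0],"yaw": 0}
    - {"gripper": 255,"slide": [0,0,0],"yaw": 0}

```text
time_s: 4.58
position: [593.2, 350.1, 110.0]
eef_rot: [2.323, 2.115, 0.001]
force: [0.3, -0.6, 0.8]
gripper_width: 0.4
```

```bash
python3 - <<'E'
from h import *
s=manip.observe();print(s['position'],s['joints'].round(2),s['force'],s['time_s']); print(slide(592.8,350,50))
E
```

```text
[593.17329385 350.14518218 109.97701008] [-0.04  0.59 -0.75  1.46  0.41  1.25 -0.93] [ 0.30827367 -0.55037856  0.80688317] 4.5833
(array([-0.0002, -0.0004,  0.06  ]), 'yaw y ang', np.float64(-5.37), 'tilt', array([ 5.e-04,  0.e+00, -1.e+00]))
```

Call:
play_rows:
  moves:
    - {"gripper": 255,"slide": [0,0,0.02],"yaw": 0}
    - {"gripper": 255,"slide": [0,0,0.02],"yaw": 0}
    - {"gripper": 255,"slide": [0,0,0.012],"yaw": 0}
    - {"gripper": 255,"slide": [0,0,0.008],"yaw": 0}
    - {"gripper": 255,"slide": [0,0,0],"yaw": 0}
    - {"gripper": 255,"slide": [-0.004,0,0],"yaw": 0}
    - {"gripper": 255,"slide": [-0.004,0,0],"yaw": 0}
    - {"gripper": 255,"slide": [-0.003,0,0],"yaw": 0}
    - {"gripper": 255,"slide": [-0.003,0,0],"yaw": 0}
    - {"gripper": 255,"slide": [-0.003,0,0],"yaw": 0}
    - {"gripper": 255,"slide": [-0.003,0,0],"yaw": 0}
    - {"gripper": 255,"slide": [-0.003,0,0],"yaw": 0}
    - {"gripper": 255,"slide": [-0.004,0,0],"yaw": 0}
    - {"gripper": 255,"slide": [-0.005,0,0],"yaw": 0}
    - {"gripper": 255,"slide": [-0.005,0,0],"yaw": 0}

```text
time_s: 5.83
position: [589.2, 314.0, 49.5]
eef_rot: [-2.321, -2.117, -0.001]
force: [0.7, 1.1, 0.7]
gripper_width: -0.0
```

```bash
python3 - <<'E'
from h import *
s=manip.observe();print(s['position'],s['force'],s['time_s'])
i=snap('top','t2'); im=cv2.cvtColor(i['pixels'],cv2.COLOR_RGB2BGR)
c=im[155:270,120:340]; cv2.imwrite('pics/z2.png',cv2.resize(c,None,fx=3.6,fy=3.6,interpolation=cv2.INTER_CUBIC))
E
```

```text
[589.19544465 314.02398663  49.53600606] [0.72269077 1.05135919 0.66635406] 5.8333
```

View pics/z2.png

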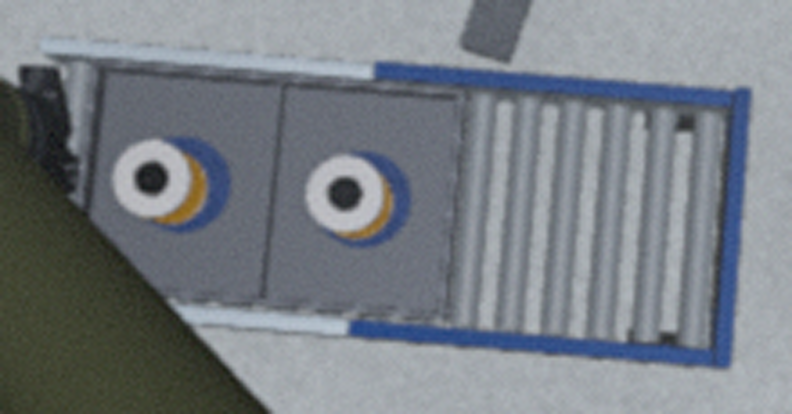

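The tray moved about 6 px towards the bay and both reels are upright, so I'll keep pushing.

Call:
play_rows:
  moves:
    - {"gripper": 255,"slide": [-0.005,0,0],"yaw": 0}
    - {"gripper": 255,"slide": [-0.006,0,0],"yaw": 0}
    - {"gripper": 255,"slide": [-0.007,0,0],"yaw": 0}
    - {"gripper": 255,"slide": [-0.008,0,0],"yaw": 0}
    - {"gripper": 255,"slide": [-0.008,0,0],"yaw": 0}
    - {"gripper": 255,"slide": [-0.008,0,0],"yaw": 0}
    - {"gripper": 255,"slide": [-0.008,0,0],"yaw": 0}
    - {"gripper": 255,"slide": [-0.008,0,0],"yaw": 0}
    - {"gripper": 255,"slide": [-0.008,0,0],"yaw": 0}
    - {"gripper": 255,"slide": [-0.008,0,0],"yaw": 0}
    - {"gripper": 255,"slide": [-0.008,0,0],"yaw": 0}
    - {"gripper": 255,"slide": [-0.008,0,0],"yaw": 0}
    - {"gripper": 255,"slide": [-0.008,0,0],"yaw": 0}
    - {"gripper": 255,"slide": [-0.008,0,0],"yaw": 0}
    - {"gripper": 255,"slide": [-0.008,0,0],"yaw": 0}
    - {"gripper": 255,"slide": [-0.007,0,0],"yaw": 0}
    - {"gripper": 255,"slide": [-0.006,0,0],"yaw": 0}
    - {"gripper": 255,"slide": [-0.005,0,0],"yaw": 0}
    - {"gripper": 255,"slide": [-0.004,0,0],"yaw": 0}
    - {"gripper": 255,"slide": [-0.003,0,0],"yaw": 0}

```text
time_s: 7.55
position: [576.5, 174.7, 49.2]
eef_rot: [2.322, 2.116, -0.0]
force: [0.1, 1.1, -1.7]
gripper_width: 0.0
```

```bash
python3 - <<'E'
from h import *
s=manip.observe();print(s['position'],s['force'],s['time_s'])
i=snap('top','t3'); im=cv2.cvtColor(i['pixels'],cv2.COLOR_RGB2BGR)
c=im[155:270,120:340]; cv2.imwrite('pics/z3.png',cv2.resize(c,None,fx=3.6,fy=3.6,interpolation=cv2.INTER_CUBIC))
E
```

```text
[576.50142238 174.6745786   49.17468835] [ 0.08471426  1.07681279 -1.65324728] 7.55
```

View pics/z3.png

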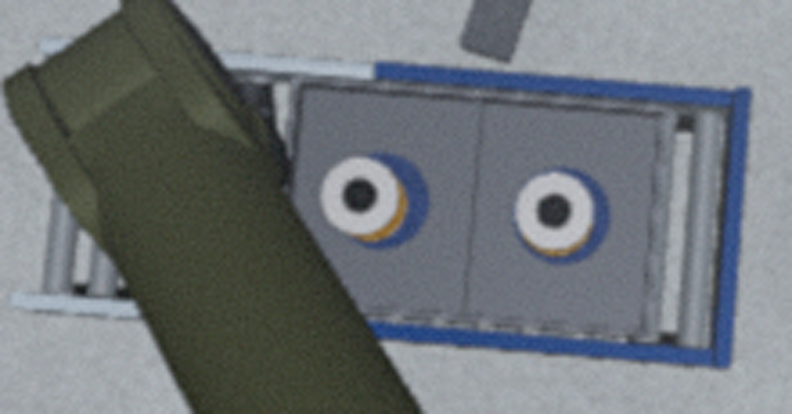

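The tray is about 40 mm short of the stop (zoomed columns 665→720), and the reels are standing. I'll finish the push slowly.

Call:
play_rows:
  moves:
    - {"gripper": 255,"slide": [-0.004,0,0],"yaw": 0}
    - {"gripper": 255,"slide": [-0.004,0,0],"yaw": 0}
    - {"gripper": 255,"slide": [-0.004,0,0],"yaw": 0}
    - {"gripper": 255,"slide": [-0.004,0,0],"yaw": 0}
    - {"gripper": 255,"slide": [-0.004,0,0],"yaw": 0}
    - {"gripper": 255,"slide": [-0.004,0,0],"yaw": 0}
    - {"gripper": 255,"slide": [-0.003,0,0],"yaw": 0}
    - {"gripper": 255,"slide": [-0.003,0,0],"yaw": 0}
    - {"gripper": 255,"slide": [-0.002,0,0],"yaw": 0}

```text
time_s: 8.35
position: [573.4, 143.1, 49.3]
eef_rot: [2.322, 2.116, -0.0]
force: [0.9, 1.3, 0.6]
gripper_width: -0.1
```

Call:
play_rows:
  moves:
    - {"gripper": 255,"slide": [-0.001,0,0],"yaw": 0}
    - {"gripper": 255,"slide": [-0.001,0,0],"yaw": 0}
    - {"gripper": 255,"slide": [-0.001,0,0],"yaw": 0}
    - {"gripper": 255,"slide": [-0.001,0,0],"yaw": 0}

```text
time_s: 8.68
position: [573.1, 139.8, 49.3]
eef_rot: [2.321, 2.117, 0.0]
force: [0.2, 2.1, -0.2]
gripper_width: 0.1
```

Call:
play_rows:
  moves:
    - {"gripper": 255,"slide": [-0.0015,0,0],"yaw": 0}
    - {"gripper": 255,"slide": [-0.0015,0,0],"yaw": 0}
    - {"gripper": 255,"slide": [-0.001,0,0],"yaw": 0}
    - {"gripper": 255,"slide": [-0.001,0,0],"yaw": 0}

```text
time_s: 9.02
position: [572.6, 134.5, 49.3]
eef_rot: [2.321, 2.117, -0.0]
force: [0.9, 0.8, 0.5]
gripper_width: -0.2
```

Call:
play_rows:
  moves:
    - {"gripper": 255,"slide": [-0.001,0,0],"yaw": 0}
    - {"gripper": 255,"slide": [-0.001,0,0],"yaw": 0}

```text
time_s: 9.18
position: [572.5, 133.6, 49.4]
eef_rot: [-2.321, -2.116, -0.002]
force: [2.1, 3.7, -1.3]
gripper_width: 0.3
```

```bash
python3 - <<'E'
from h import *
s=manip.observe();print(s['position'],s['force'],s['time_s'])
i=snap('top','t4'); im=cv2.cvtColor(i['pixels'],cv2.COLOR_RGB2BGR)
c=im[155:270,220:340]; cv2.imwrite('pics/z4.png',cv2.resize(c,None,fx=5,fy=5,interpolation=cv2.INTER_CUBIC))
E
```

```text
[572.51409471 133.56443102  49.36535254] [ 2.13538899  3.70842863 -1.25268255] 9.1833
```

View pics/z4.png

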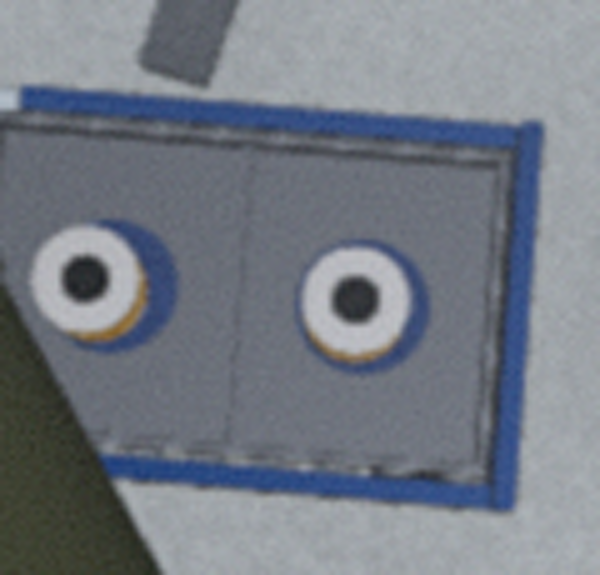

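Call:
play_rows:
  moves:
    - {"gripper": 255,"slide": [-0.001,0,0],"yaw": 0}
    - {"gripper": 255,"slide": [-0.001,0,0],"yaw": 0}

```text
time_s: 9.4
position: [572.5, 133.5, 49.4]
eef_rot: [-2.318, -2.117, -0.006]
force: [2.4, 8.2, -4.2]
gripper_width: 0.0
```

Call:
play_rows:
  moves:
    - {"gripper": 255,"slide": [-0.001,0,0],"yaw": 0}
    - {"gripper": 255,"slide": [-0.001,0,0],"yaw": 0}

```text
time_s: 9.57
position: [572.3, 133.6, 49.4]
eef_rot: [-2.316, -2.117, -0.01]
force: [2.9, 12.4, -5.7]
gripper_width: 0.0
```

The tip has stopped at y=133.5 while the force climbs to 12 N, so the tray is home. I'll back off, rise, open and locate the reels.

Call:
play_rows:
  moves:
    - {"gripper": 255,"slide": [0.005,0,0],"yaw": 0}
    - {"gripper": 255,"slide": [0.01,0,0],"yaw": 0}
    - {"gripper": 255,"slide": [0.01,0,0],"yaw": 0}
    - {"gripper": 255,"slide": [0,0,-0.02],"yaw": 0}
    - {"gripper": 255,"slide": [0,0,-0.03],"yaw": 0}
    - {"gripper": 255,"slide": [0,0,-0.03],"yaw": 0}
    - {"gripper": 255,"slide": [0,0,-0.03],"yaw": 0}
    - {"gripper": 100,"slide": [0,0,-0.03],"yaw": 0}
    - {"gripper": 0,"slide": [0,0,-0.02],"yaw": 0}
    - {"gripper": 0,"slide": [0,0,0],"yaw": 0}
    - {"gripper": 0,"slide": [0,0,0],"yaw": 0}

```text
time_s: 10.48
position: [574.8, 154.1, 210.4]
eef_rot: [2.32, 2.116, 0.002]
force: [-0.1, -0.5, -0.2]
gripper_width: 47.8
```

```bash
cat > m.py <<'E'
from h import *
def reels(i,z=101):
    im=cv2.cvtColor(i['pixels'],cv2.COLOR_RGB2BGR); hsv=cv2.cvtColor(im,cv2.COLOR_BGR2HSV)
    w=cv2.inRange(hsv,(0,0,150),(179,45,255)); out=[]
    cs,_=cv2.findContours(w,0,1)
    for k in cs:
        a=cv2.contourArea(k)
        if 200<a<450:
            c,r=cv2.minEnclosingCircle(k)
            if a>0.75*np.pi*r*r:
                e=cv2.fitEllipse(k); out.append((np.round(e[0],1),round(r,1),ray(i,*e[0],z).round(1)))
    return out
E
python3 - <<'E'
from m import *
s=manip.observe();print(s['position'],s['force'],s['time_s'],s['gripper_width'])
print(reels(load('t4')))
i=snap('wrist','w5'); i=snap('top','t5'); print(reels(i)); snap('scene','s5')
E
```

```text
[574.77429248 154.12283158 210.42634939] [-0.08973724 -0.48768326 -0.17240797] 10.4833 47.784949508288406
[(array([290.8, 214.7]), 10.8, array([551.3, -65.8, 101. ])), (array([236.6, 210.4]), 10.7, array([563.2,  63.7, 101. ]))]
[(array([290.7, 214.7]), 10.9, array([551.2, -65.6, 101. ])), (array([236.5, 210.4]), 10.8, array([563.3,  64. , 101. ]))]
```

View pics/w5.png

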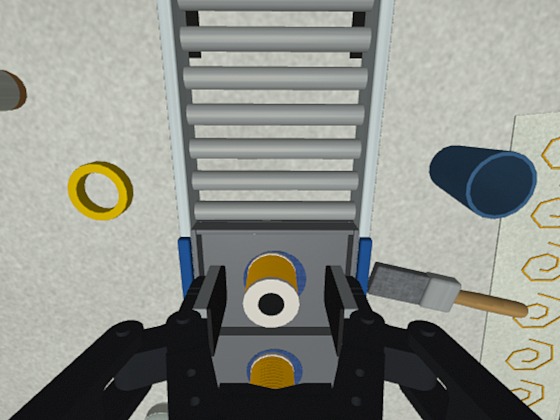

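View pics/t5.png

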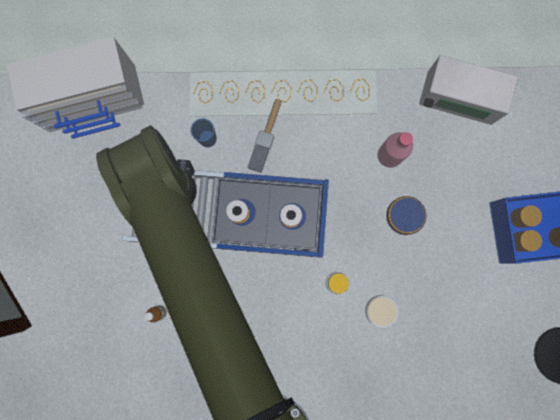

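View pics/s5.png

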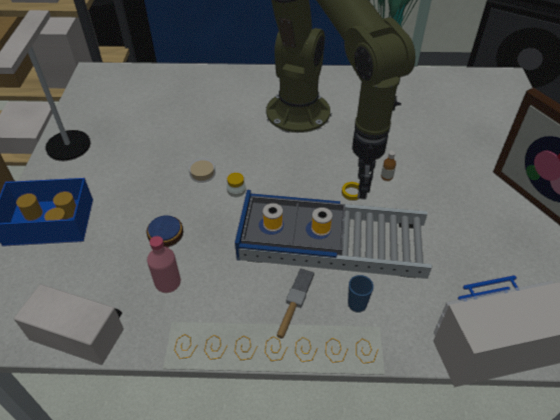

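Both reels are upright in the tray, and the tray is at the stop. I'll check the reels and the plinth by second views.

```bash
python3 - <<'E'
from m import *
i=load('w5'); print('far reel wrist',ray(i,271,303,101))
def ell(i,tag,box,lo,hi,z):
    im=cv2.cvtColor(i['pixels'],cv2.COLOR_RGB2BGR);h=cv2.cvtColor(im,cv2.COLOR_BGR2HSV)
    x0,y0,x1,y1=box; m=cv2.inRange(h,lo,hi)[y0:y1,x0:x1]
    cs,_=cv2.findContours(m,0,1);k=max(cs,key=cv2.contourArea);e=cv2.fitEllipse(cv2.convexHull(k)); print(tag,e, ray(i,e[0][0]+x0,e[0][1]+y0,z))
s=load('s5')
ell(s,'plinth',(135,205,195,250),(100,80,30),(130,255,255),30)
W=((0,0,150),(179,60,255))
ell(s,'reelnear',(255,195,290,222),*W,101); ell(s,'reelfar',(305,200,340,225),*W,101)
cv2.imwrite('pics/z5.png',cv2.resize(cv2.cvtColor(s['pixels'],cv2.COLOR_RGB2BGR)[180:300,130:360],None,fx=3.4,fy=3.4,interpolation=cv2.INTER_CUBIC))
print(slide(552,-67,210))
E
```

```text
far reel wrist [562.81905659  64.96959863 101.        ]
plinth ((28.656829833984375, 22.358152389526367), (23.319581985473633, 31.628562927246094), 76.06307220458984) [ 558.21891397 -363.99364867   30.        ]Traceback (most recent call last):
  File "<stdin>", line 10, in <module>
  File "<stdin>", line 6, in ell
ValueError: max() iterable argument is empty
```

Call:
play_rows:
  moves:
    - {"gripper": 0,"slide": [-0.015,0,0],"yaw": 0}
    - {"gripper": 0,"slide": [-0.03,0,0],"yaw": 0}
    - {"gripper": 0,"slide": [-0.036,0,0],"yaw": 0}
    - {"gripper": 0,"slide": [-0.036,-0.003,0],"yaw": 0}
    - {"gripper": 0,"slide": [-0.036,0,0],"yaw": 0}
    - {"gripper": 0,"slide": [-0.036,0,0],"yaw": 0}
    - {"gripper": 0,"slide": [-0.022,0,0],"yaw": 0}
    - {"gripper": 0,"slide": [-0.01,0,0],"yaw": 0}
    - {"gripper": 0,"slide": [0,0,0],"yaw": 0}
    - {"gripper": 0,"slide": [0,0,0],"yaw": 0}
    - {"gripper": 0,"slide": [0,0,0],"yaw": 0}

```text
time_s: 11.55
position: [551.1, -63.3, 209.0]
eef_rot: [-2.317, -2.12, -0.001]
force: [0.3, 0.4, -0.2]
gripper_width: 85.1
```

```bash
python3 - <<'E'
from m import *
s=manip.observe();print(s['position'],s['joints'].round(2),s['force'],s['time_s'],s['gripper_width'])
i=snap('wrist','w6'); print(slide(551.3,-65.7,54.3))
E
```

```text
[551.08822862 -63.28700054 209.03412818] [ 0.71  0.19 -0.72  1.7   0.13  1.3  -0.12] [ 0.25972409  0.41279798 -0.23953309] 11.55 85.12152971290425
(array([-0.0027,  0.0004,  0.1548]), 'yaw y ang', np.float64(-5.05), 'tilt', array([-2.0e-04,  1.1e-03, -1.0e+00]))
```

View pics/w6.png

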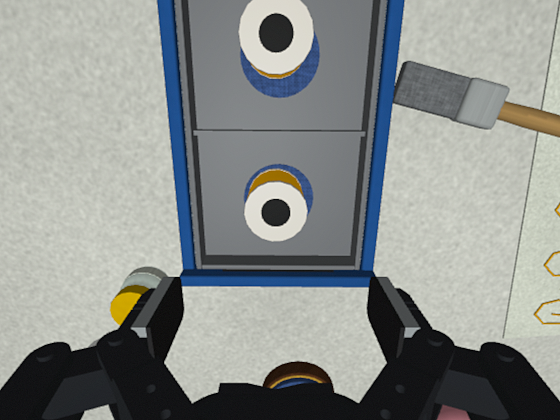

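```bash
python3 - <<'E'
from m import *
i=load('w6'); print(ray(i,275.5,212,101),ray(i,276.5,33,101)); print('cam',-i['R'].T@i['t'],i['R'][2])
print(proj(i,[551,-63.3,209]),proj(i,[551,-63.3,101]),proj(i,[551,-63.3,45]))
E
```

```text
[550.90232437 -65.05370334 101.        ] [563.02215007  64.24058113 101.        ]
cam [558.39553998  20.56919602 352.02810134] [-0.02983347 -0.32288725 -0.94596712]
[275.45138672 278.65391925] [275.42980409 209.95986165] [275.42407718 191.73202823]
```

Call:
play_rows:
  moves:
    - {"gripper": 0,"slide": [-0.002,0,0.01],"yaw": 0}
    - {"gripper": 0,"slide": [0,0,0.025],"yaw": 0}
    - {"gripper": 0,"slide": [0,0,0.03],"yaw": 0}
    - {"gripper": 0,"slide": [0,0,0.03],"yaw": 0}
    - {"gripper": 0,"slide": [0,0,0.03],"yaw": 0}
    - {"gripper": 0,"slide": [0,0,0.02],"yaw": 0}
    - {"gripper": 0,"slide": [0,0,0.012],"yaw": 0}
    - {"gripper": 0,"slide": [0,0,0],"yaw": 0}
    - {"gripper": 0,"slide": [0,0,0],"yaw": 0}

```text
time_s: 12.35
position: [550.8, -67.3, 52.2]
eef_rot: [-2.32, -2.118, -0.0]
force: [0.6, -0.5, 0.7]
gripper_width: 85.3
```

```bash
python3 - <<'E'
from m import *
s=manip.observe();print(s['position'],s['joints'].round(2),s['force'],s['time_s'],s['gripper_width'])
i=snap('wrist','w7'); print(slide(551.1,-65.4,50))
E
```

```text
[550.84063172 -67.3132533   52.21271534] [ 0.66  0.36 -0.67  1.86  0.26  1.01 -0.22] [ 0.55163613 -0.49861704  0.7292915 ] 12.35 85.31308632790197
(array([ 0.0021, -0.0009,  0.0033]), 'yaw y ang', np.float64(-5.23), 'tilt', array([ 0.0016,  0.    , -1.    ]))
```

View pics/w7.png

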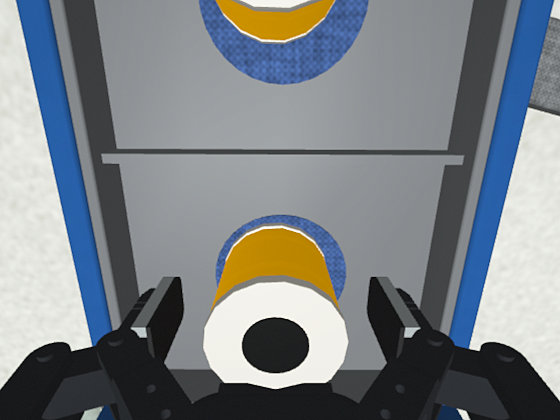

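The reel's top at (275,332) sits midway between the pads at columns 182 and 368. I'll close on it.

Call:
play_rows:
  moves:
    - {"gripper": 0,"slide": [0.0015,0,0.002],"yaw": 0}
    - {"gripper": 255,"slide": [0,0,0],"yaw": 0}
    - {"gripper": 255,"slide": [0,0,0],"yaw": 0}
    - {"gripper": 255,"slide": [0,0,0],"yaw": 0}
    - {"gripper": 255,"slide": [0,0,0],"yaw": 0}
    - {"gripper": 255,"slide": [0,0,0],"yaw": 0}
    - {"gripper": 255,"slide": [0,0,0],"yaw": 0}
    - {"gripper": 255,"slide": [0,0,0],"yaw": 0}
    - {"gripper": 255,"slide": [0,0,0],"yaw": 0}
    - {"gripper": 255,"slide": [0,0,0],"yaw": 0}
  newtons: 45

```text
time_s: 13.23
position: [551.2, -66.8, 51.3]
eef_rot: [2.321, 2.116, -0.0]
force: [-2.9, 0.0, 5.9]
gripper_width: 51.1
```

```bash
python3 - <<'E'
from m import *
s=manip.observe();print(s['position'],s['force'],s['ft_torque'],s['time_s'],s['gripper_width'], s['joint_efforts'])
E
```

```text
[551.21045695 -66.75280439  51.28379783] [-2.94113706  0.01371766  5.85990566] [ 0.08647407  0.44409463 -0.05844261] 13.2333 51.135726054390155 [-6.18228083e-02 -3.71586871e+01 -5.91899604e+00 -2.51918757e+01
  1.53497136e-01 -7.82065317e-01  1.99680311e-03]
```

Call:
play_rows:
  moves:
    - {"gripper": 255,"slide": [0,0,-0.004],"yaw": 0}
    - {"gripper": 255,"slide": [0,0,-0.008],"yaw": 0}
    - {"gripper": 255,"slide": [0,0,-0.012],"yaw": 0}
    - {"gripper": 255,"slide": [0,0,-0.012],"yaw": 0}
    - {"gripper": 255,"slide": [0,0,-0.012],"yaw": 0}
    - {"gripper": 255,"slide": [0,0,-0.008],"yaw": 0}
    - {"gripper": 255,"slide": [0,0,-0.004],"yaw": 0}
    - {"gripper": 255,"slide": [0,0,0],"yaw": 0}
    - {"gripper": 255,"slide": [0,0,0],"yaw": 0}
    - {"gripper": 255,"slide": [0,0,0],"yaw": 0}
    - {"gripper": 255,"slide": [0,0,0],"yaw": 0}
    - {"gripper": 255,"slide": [0,0,0],"yaw": 0}

```text
time_s: 14.23
position: [550.5, -66.6, 109.6]
eef_rot: [-2.321, -2.116, 0.001]
force: [0.0, 0.3, -5.7]
gripper_width: 50.8
```

Call:
play_rows:
  moves:
    - {"gripper": 255,"slide": [0,0,0],"yaw": 0}

```text
time_s: 14.32
position: [550.6, -66.6, 109.8]
eef_rot: [-2.321, -2.116, 0.001]
force: [-0.2, -1.0, -5.9]
gripper_width: 50.8
```

Call:
play_rows:
  moves:
    - {"gripper": 255,"slide": [0,0,0],"yaw": 0}

```text
time_s: 14.4
position: [550.8, -66.6, 110.0]
eef_rot: [-2.321, -2.116, 0.0]
force: [-0.5, 0.8, -5.9]
gripper_width: 50.9
```

Call:
play_rows:
  moves:
    - {"gripper": 255,"slide": [0,0,0],"yaw": 0}

```text
time_s: 14.48
position: [550.9, -66.6, 110.2]
eef_rot: [-2.321, -2.117, 0.0]
force: [0.2, 0.2, -5.3]
gripper_width: 50.8
```

```bash
python3 - <<'E'
from m import *
s=manip.observe();print(s['position'],s['force'],s['ft_torque'],s['time_s'],s['gripper_width'], s['joint_efforts'])
i=snap('scene','s8');snap('wrist','w8')
cv2.imwrite('pics/z8.png',cv2.resize(cv2.cvtColor(i['pixels'],cv2.COLOR_RGB2BGR)[130:300,130:360],None,fx=3.4,fy=3.4,interpolation=cv2.INTER_CUBIC))
E
```

```text
[550.89018034 -66.60920398 110.15672581] [ 0.23409236  0.15905084 -5.322361  ] [0.01576918 0.02520635 0.03106083] 14.4833 50.80720730855427 [ 1.90070525e-03 -3.97824562e+01 -5.87704092e+00 -3.06170726e+01
  7.33841909e-03  5.64850998e-03 -4.05571052e-05]
```

View pics/z8.png

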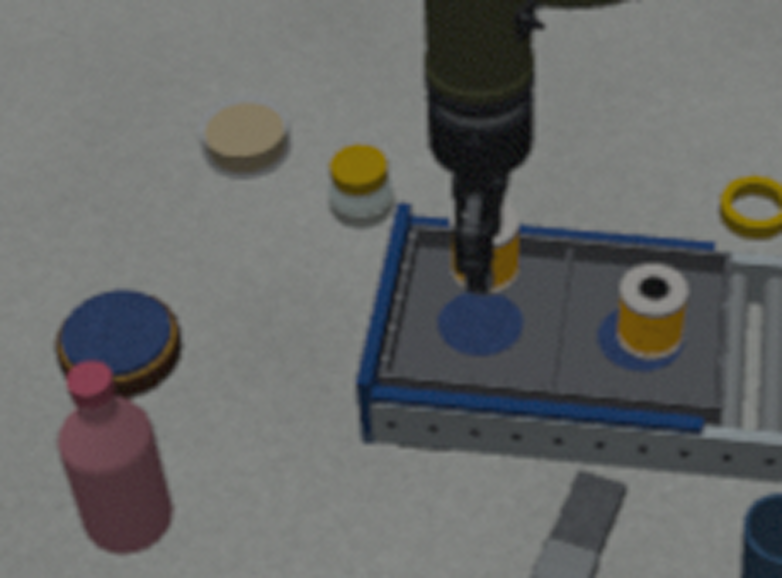

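View pics/w8.png

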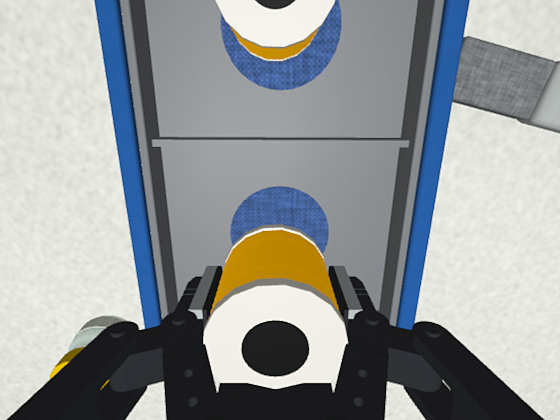

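The near reel weighs about 5.6 N (roughly 0.57 kg), and the tray is still home. I'll stand it back down.

Call:
play_rows:
  moves:
    - {"gripper": 255,"slide": [0,0,0.006],"yaw": 0}
    - {"gripper": 255,"slide": [0,0,0.01],"yaw": 0}
    - {"gripper": 255,"slide": [0,0,0.012],"yaw": 0}
    - {"gripper": 255,"slide": [0,0,0.012],"yaw": 0}
    - {"gripper": 255,"slide": [0,0,0.008],"yaw": 0}
    - {"gripper": 255,"slide": [0,0,0.004],"yaw": 0}
    - {"gripper": 255,"slide": [0,0,0.003],"yaw": 0}
    - {"gripper": 255,"slide": [0,0,0.002],"yaw": 0}
    - {"gripper": 255,"slide": [0,0,0.001],"yaw": 0}
    - {"gripper": 255,"slide": [0,0,0],"yaw": 0}
    - {"gripper": 255,"slide": [0,0,0],"yaw": 0}
    - {"gripper": 255,"slide": [0,0,0],"yaw": 0}

```text
time_s: 15.58
position: [551.3, -66.7, 52.8]
eef_rot: [2.321, 2.116, 0.001]
force: [-0.3, -0.5, -4.9]
gripper_width: 51.0
```

Call:
play_rows:
  moves:
    - {"gripper": 255,"slide": [0,0,0.001],"yaw": 0}
    - {"gripper": 255,"slide": [0,0,0.0005],"yaw": 0}
    - {"gripper": 255,"slide": [0,0,0],"yaw": 0}
    - {"gripper": 255,"slide": [0,0,0],"yaw": 0}

```text
time_s: 15.92
position: [551.2, -66.8, 51.3]
eef_rot: [2.321, 2.116, 0.0]
force: [-1.9, -0.1, -0.0]
gripper_width: 51.4
```

Call:
play_rows:
  moves:
    - {"gripper": 200,"slide": [0,0,0],"yaw": 0}
    - {"gripper": 60,"slide": [0,0,0],"yaw": 0}
    - {"gripper": 0,"slide": [0,0,0],"yaw": 0}
    - {"gripper": 0,"slide": [0,0,0],"yaw": 0}
    - {"gripper": 0,"slide": [0,0,0],"yaw": 0}
    - {"gripper": 0,"slide": [0,0,0],"yaw": 0}
    - {"gripper": 0,"slide": [0,0,0],"yaw": 0}

```text
time_s: 16.5
position: [551.0, -66.7, 50.9]
eef_rot: [2.321, 2.117, 0.0]
force: [0.8, 0.6, 0.1]
gripper_width: 85.5
```

```bash
python3 - <<'E'
from m import *
s=manip.observe();print(s['position'],s['force'],s['time_s'],s['gripper_width'])
snap('wrist','w9')
E
```

```text
[551.03145563 -66.66201396  50.85256384] [0.76351153 0.58110296 0.06079036] 16.5 85.5455709229893
```

View pics/w9.png

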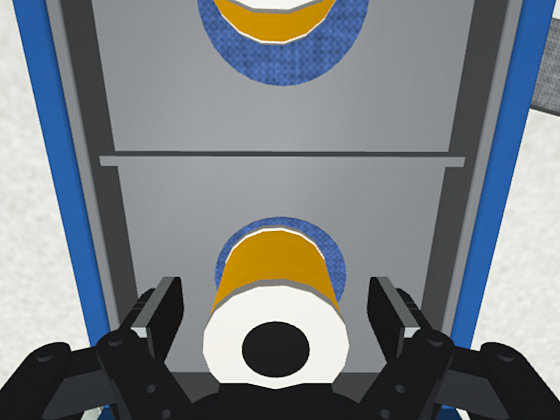

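The near reel is standing in its pocket. Now to the far one.

Call:
play_rows:
  moves:
    - {"gripper": 0,"slide": [0,0,-0.01],"yaw": 0}
    - {"gripper": 0,"slide": [0,0,-0.02],"yaw": 0}
    - {"gripper": 0,"slide": [0,0,-0.03],"yaw": 0}
    - {"gripper": 0,"slide": [0,0,-0.03],"yaw": 0}
    - {"gripper": 0,"slide": [0.01,0,-0.01],"yaw": 0}
    - {"gripper": 0,"slide": [0.025,0,0],"yaw": 0}
    - {"gripper": 0,"slide": [0.03,0,0],"yaw": 0}
    - {"gripper": 0,"slide": [0.03,0,0],"yaw": 0}
    - {"gripper": 0,"slide": [0.025,0,0],"yaw": 0}
    - {"gripper": 0,"slide": [0.0115,0,0],"yaw": 0}
    - {"gripper": 0,"slide": [0,0,0],"yaw": 0}
    - {"gripper": 0,"slide": [0,0,0],"yaw": 0}
    - {"gripper": 0,"slide": [0,0,0],"yaw": 0}

```text
time_s: 17.63
position: [563.1, 61.9, 150.6]
eef_rot: [2.323, 2.113, -0.002]
force: [0.5, -0.4, -0.8]
gripper_width: 85.4
```

```bash
python3 - <<'E'
from m import *
s=manip.observe();print(s['position'],s['force'],s['time_s'],s['gripper_width'])
i=snap('wrist','w10'); print(slide(563,64.3,50)); print(reels(snap('top','t10')), proj(i,[563,64.3,101]))
E
```

```text
[563.10761415  61.92475396 150.55710178] [ 0.51417262 -0.37058744 -0.78269955] 17.6333 85.3804687061155
(array([ 0.0027, -0.0003,  0.1005]), 'yaw y ang', np.float64(-5.46), 'tilt', array([-5.0e-04, -1.4e-03, -1.0e+00]))
[(array([290.7, 214.6]), 10.7, array([551.5, -65.6, 101. ]))] [275.01391365 235.20265665]
```

View pics/w10.png

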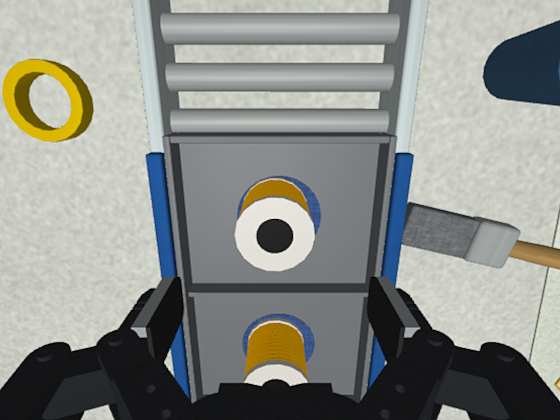

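The far reel's top at (274.5,234.5) matches the predicted (275,235). I'll go down.

Call:
play_rows:
  moves:
    - {"gripper": 0,"slide": [0.002,0,0.01],"yaw": 0}
    - {"gripper": 0,"slide": [0,0,0.02],"yaw": 0}
    - {"gripper": 0,"slide": [0,0,0.03],"yaw": 0}
    - {"gripper": 0,"slide": [0,0,0.022],"yaw": 0}
    - {"gripper": 0,"slide": [0,0,0.012],"yaw": 0}
    - {"gripper": 0,"slide": [0,0,0.005],"yaw": 0}
    - {"gripper": 0,"slide": [0,0,0],"yaw": 0}
    - {"gripper": 0,"slide": [0,0,0],"yaw": 0}

```text
time_s: 18.4
position: [563.9, 66.3, 52.5]
eef_rot: [2.321, 2.116, 0.001]
force: [-0.2, 0.5, 0.2]
gripper_width: 85.2
```

```bash
python3 - <<'E'
from m import *
s=manip.observe();print(s['position'],s['force'],s['time_s'],s['gripper_width'])
i=snap('wrist','w11'); print(slide(563,64.3,51))
E
```

```text
[563.89875414  66.29758633  52.4816924 ] [-0.20802682  0.50305094  0.21143027] 18.4 85.19565864495924
(array([-0.0022, -0.0011,  0.002 ]), 'yaw y ang', np.float64(-5.29), 'tilt', array([ 2.1e-03,  1.0e-04, -1.0e+00]))
```

View pics/w11.png

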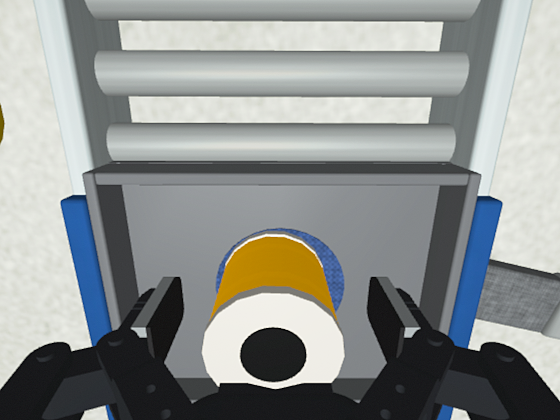

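Call:
play_rows:
  moves:
    - {"gripper": 0,"slide": [-0.002,-0.0008,0.0005],"yaw": 0}
    - {"gripper": 0,"slide": [0,0,0],"yaw": 0}
    - {"gripper": 255,"slide": [0,0,0],"yaw": 0}
    - {"gripper": 255,"slide": [0,0,0],"yaw": 0}
    - {"gripper": 255,"slide": [0,0,0],"yaw": 0}
    - {"gripper": 255,"slide": [0,0,0],"yaw": 0}
    - {"gripper": 255,"slide": [0,0,0],"yaw": 0}
    - {"gripper": 255,"slide": [0,0,0],"yaw": 0}
    - {"gripper": 255,"slide": [0,0,0],"yaw": 0}
    - {"gripper": 255,"slide": [0,0,0],"yaw": 0}
  newtons: 45

```text
time_s: 19.28
position: [562.8, 64.4, 51.9]
eef_rot: [2.321, 2.116, 0.001]
force: [-0.7, -1.3, 4.4]
gripper_width: 51.2
```

Call:
play_rows:
  moves:
    - {"gripper": 255,"slide": [0,0,-0.004],"yaw": 0}
    - {"gripper": 255,"slide": [0,0,-0.008],"yaw": 0}
    - {"gripper": 255,"slide": [0,0,-0.012],"yaw": 0}
    - {"gripper": 255,"slide": [0,0,-0.012],"yaw": 0}
    - {"gripper": 255,"slide": [0,0,-0.012],"yaw": 0}
    - {"gripper": 255,"slide": [0,0,-0.008],"yaw": 0}
    - {"gripper": 255,"slide": [0,0,-0.004],"yaw": 0}
    - {"gripper": 255,"slide": [0,0,0],"yaw": 0}
    - {"gripper": 255,"slide": [0,0,0],"yaw": 0}
    - {"gripper": 255,"slide": [0,0,0],"yaw": 0}
    - {"gripper": 255,"slide": [0,0,0],"yaw": 0}
    - {"gripper": 255,"slide": [0,0,0],"yaw": 0}

```text
time_s: 20.28
position: [561.8, 64.3, 110.7]
eef_rot: [-2.321, -2.116, 0.001]
force: [0.3, -0.4, -3.0]
gripper_width: 51.0
```

Call:
play_rows:
  moves:
    - {"gripper": 255,"slide": [0,0,0],"yaw": 0}

```text
time_s: 20.37
position: [562.0, 64.4, 110.8]
eef_rot: [-2.321, -2.116, 0.001]
force: [-0.6, -0.1, -2.5]
gripper_width: 51.5
```

Call:
play_rows:
  moves:
    - {"gripper": 255,"slide": [0,0,0],"yaw": 0}

```text
time_s: 20.45
position: [562.1, 64.4, 111.0]
eef_rot: [-2.321, -2.117, 0.001]
force: [0.0, -0.2, -3.0]
gripper_width: 51.0
```

```bash
python3 - <<'E'
from m import *
s=manip.observe();print(s['position'],s['force'],s['time_s'],s['gripper_width'])
i=snap('scene','s12')
cv2.imwrite('pics/z12.png',cv2.resize(cv2.cvtColor(i['pixels'],cv2.COLOR_RGB2BGR)[130:300,130:360],None,fx=3.4,fy=3.4,interpolation=cv2.INTER_CUBIC))
E
```

```text
[562.07050195  64.36359535 110.98919318] [ 0.01776988 -0.2439819  -3.03412494] 20.45 51.02653281781251
```

View pics/z12.png

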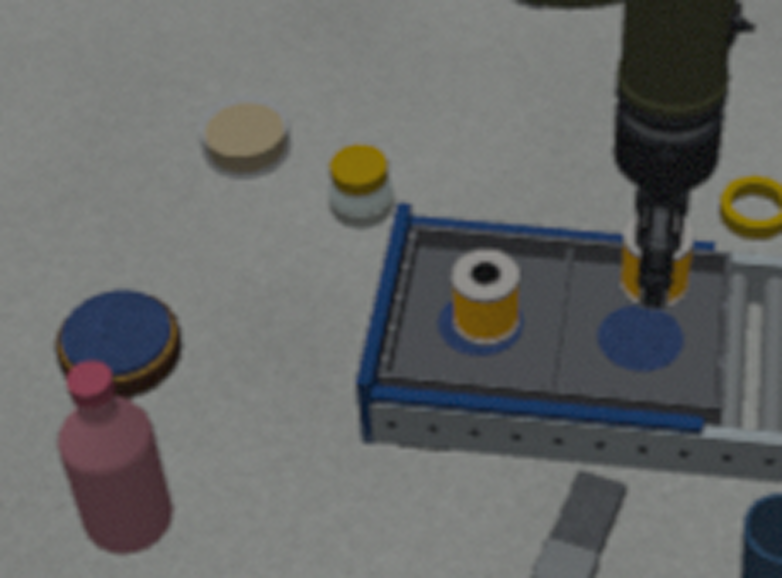

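The far reel weighs about 2.9 N (roughly 0.29 kg), so the near one at about 5.6 N is heavier. I'll put the far one back.

Call:
play_rows:
  moves:
    - {"gripper": 255,"slide": [0,0,0.006],"yaw": 0}
    - {"gripper": 255,"slide": [0,0,0.01],"yaw": 0}
    - {"gripper": 255,"slide": [0,0,0.012],"yaw": 0}
    - {"gripper": 255,"slide": [0,0,0.012],"yaw": 0}
    - {"gripper": 255,"slide": [0,0,0.008],"yaw": 0}
    - {"gripper": 255,"slide": [0,0,0.004],"yaw": 0}
    - {"gripper": 255,"slide": [0,0,0.003],"yaw": 0}
    - {"gripper": 255,"slide": [0,0,0.002],"yaw": 0}
    - {"gripper": 255,"slide": [0,0,0.001],"yaw": 0}
    - {"gripper": 255,"slide": [0,0,0],"yaw": 0}
    - {"gripper": 255,"slide": [0,0,0],"yaw": 0}
    - {"gripper": 255,"slide": [0,0,0],"yaw": 0}

```text
time_s: 21.5
position: [562.6, 64.3, 53.7]
eef_rot: [2.321, 2.116, 0.001]
force: [-0.7, 0.7, -2.7]
gripper_width: 51.3
```

Call:
play_rows:
  moves:
    - {"gripper": 255,"slide": [0,0,0.001],"yaw": 0}
    - {"gripper": 255,"slide": [0,0,0.0005],"yaw": 0}
    - {"gripper": 255,"slide": [0,0,0],"yaw": 0}
    - {"gripper": 255,"slide": [0,0,0],"yaw": 0}

```text
time_s: 21.83
position: [562.4, 64.3, 51.9]
eef_rot: [2.321, 2.116, 0.0]
force: [-0.5, 0.5, -2.0]
gripper_width: 50.7
```

Call:
play_rows:
  moves:
    - {"gripper": 255,"slide": [0,0,0.0005],"yaw": 0}
    - {"gripper": 255,"slide": [0,0,0.0005],"yaw": 0}
    - {"gripper": 255,"slide": [0,0,0],"yaw": 0}

```text
time_s: 22.08
position: [562.4, 64.3, 51.8]
eef_rot: [2.321, 2.116, -0.001]
force: [-3.0, -0.7, 5.6]
gripper_width: 51.3
```

Seated: the force went positive. I'll release and go up.

Call:
play_rows:
  moves:
    - {"gripper": 200,"slide": [0,0,0],"yaw": 0}
    - {"gripper": 60,"slide": [0,0,0],"yaw": 0}
    - {"gripper": 0,"slide": [0,0,0],"yaw": 0}
    - {"gripper": 0,"slide": [0,0,0],"yaw": 0}
    - {"gripper": 0,"slide": [0,0,0],"yaw": 0}
    - {"gripper": 0,"slide": [0,0,0],"yaw": 0}
    - {"gripper": 0,"slide": [0,0,0],"yaw": 0}
    - {"gripper": 0,"slide": [0,0,-0.01],"yaw": 0}
    - {"gripper": 0,"slide": [0,0,-0.02],"yaw": 0}
    - {"gripper": 0,"slide": [0,0,-0.03],"yaw": 0}
    - {"gripper": 0,"slide": [0,0,-0.03],"yaw": 0}
    - {"gripper": 0,"slide": [0,0,-0.01],"yaw": 0}
    - {"gripper": 0,"slide": [0,0,0],"yaw": 0}
    - {"gripper": 0,"slide": [0,0,0],"yaw": 0}

```text
time_s: 23.25
position: [562.4, 64.2, 151.1]
eef_rot: [2.321, 2.116, 0.001]
force: [0.2, -0.1, -0.0]
gripper_width: 85.2
```

```bash
python3 - <<'E'
from m import *
s=manip.observe();print(s['position'],s['force'],s['time_s'],s['gripper_width'])
i=snap('wrist','w13'); print(slide(551.2,-66,150)); print(reels(snap('top','t13')))
E
```

```text
[562.37264207  64.22327715 151.12225702] [ 0.23857354 -0.08502594 -0.04833412] 23.25 85.22803666855673
(array([-0.1304,  0.0016,  0.    ]), 'yaw y ang', np.float64(-5.29), 'tilt', array([-1.2e-03, -5.0e-04, -1.0e+00]))
[(array([290.7, 214.6]), 10.8, array([551.5, -65.6, 101. ]))]
```

View pics/w13.png

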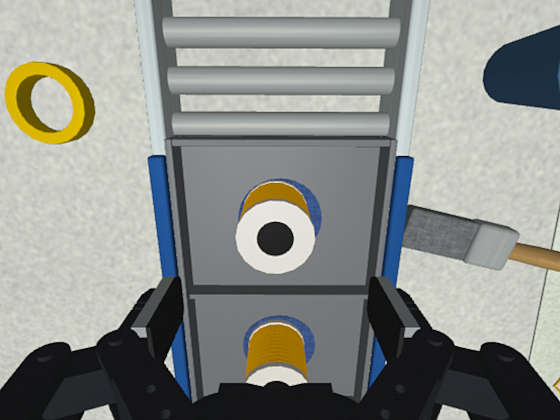

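The lighter reel stands upright in its pocket, with its top at (275,237). Back to the heavier one.

Call:
play_rows:
  moves:
    - {"gripper": 0,"slide": [-0.01,0.0013,0],"yaw": 0}
    - {"gripper": 0,"slide": [-0.025,0,0],"yaw": 0}
    - {"gripper": 0,"slide": [-0.03,0,0],"yaw": 0}
    - {"gripper": 0,"slide": [-0.03,0,0],"yaw": 0}
    - {"gripper": 0,"slide": [-0.025,0,0],"yaw": 0}
    - {"gripper": 0,"slide": [-0.011,0,0],"yaw": 0}
    - {"gripper": 0,"slide": [0,0,0],"yaw": 0}
    - {"gripper": 0,"slide": [0,0,0],"yaw": 0}
    - {"gripper": 0,"slide": [0,0,0],"yaw": 0}
    - {"gripper": 0,"slide": [0,0,0.01],"yaw": 0}
    - {"gripper": 0,"slide": [0,0,0.02],"yaw": 0}
    - {"gripper": 0,"slide": [0,0,0.03],"yaw": 0}
    - {"gripper": 0,"slide": [0,0,0.022],"yaw": 0}
    - {"gripper": 0,"slide": [0,0,0.012],"yaw": 0}
    - {"gripper": 0,"slide": [0,0,0.005],"yaw": 0}
    - {"gripper": 0,"slide": [0,0,0],"yaw": 0}
    - {"gripper": 0,"slide": [0,0,0],"yaw": 0}
    - {"gripper": 0,"slide": [0,0,0],"yaw": 0}

```text
time_s: 24.85
position: [552.7, -66.0, 53.2]
eef_rot: [2.32, 2.116, 0.002]
force: [-0.2, -0.8, 0.2]
gripper_width: 85.5
```

```bash
python3 - <<'E'
from m import *
s=manip.observe();print(s['position'],s['force'],s['time_s'],s['gripper_width'])
i=snap('wrist','w14'); print(slide(551.1,-66.7,51.3))
E
```

```text
[552.71008694 -65.99578714  53.16466822] [-0.15476481 -0.84334627  0.19044632] 24.85 85.50780727480723
(array([-0.0007, -0.0015,  0.0019]), 'yaw y ang', np.float64(-5.27), 'tilt', array([ 2.6e-03, -6.0e-04, -1.0e+00]))
```

View pics/w14.png

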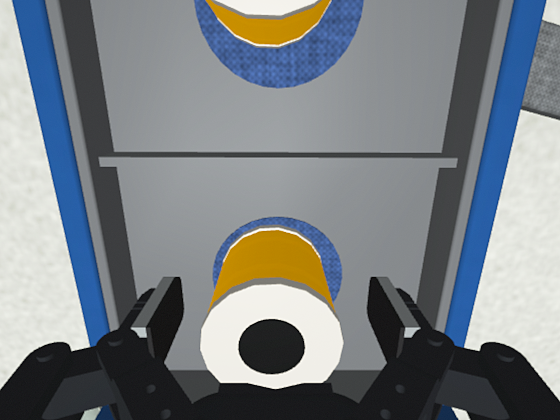

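The reel's centre at column 272 is about 1.5 mm left of the pads' midpoint at 275. I'll correct that, grip and lift.

Call:
play_rows:
  moves:
    - {"gripper": 0,"slide": [-0.0005,-0.0013,0.0015],"yaw": 0}
    - {"gripper": 0,"slide": [0,0,0],"yaw": 0}
    - {"gripper": 255,"slide": [0,0,0],"yaw": 0}
    - {"gripper": 255,"slide": [0,0,0],"yaw": 0}
    - {"gripper": 255,"slide": [0,0,0],"yaw": 0}
    - {"gripper": 255,"slide": [0,0,0],"yaw": 0}
    - {"gripper": 255,"slide": [0,0,0],"yaw": 0}
    - {"gripper": 255,"slide": [0,0,0],"yaw": 0}
    - {"gripper": 255,"slide": [0,0,0],"yaw": 0}
    - {"gripper": 255,"slide": [0,0,0],"yaw": 0}
  newtons: 45

```text
time_s: 25.73
position: [550.9, -66.7, 50.9]
eef_rot: [2.32, 2.116, 0.001]
force: [1.2, -0.5, 4.5]
gripper_width: 51.0
```

Call:
play_rows:
  moves:
    - {"gripper": 255,"slide": [0,0,-0.004],"yaw": 0}
    - {"gripper": 255,"slide": [0,0,-0.008],"yaw": 0}
    - {"gripper": 255,"slide": [0,0,-0.012],"yaw": 0}
    - {"gripper": 255,"slide": [0,0,-0.015],"yaw": 0}
    - {"gripper": 255,"slide": [0,0,-0.015],"yaw": 0}
    - {"gripper": 255,"slide": [0,0,-0.015],"yaw": 0}
    - {"gripper": 255,"slide": [0,0,-0.01],"yaw": 0}
    - {"gripper": 255,"slide": [0,0,-0.005],"yaw": 0}
    - {"gripper": 255,"slide": [0,0,0],"yaw": 0}
    - {"gripper": 255,"slide": [0,0,0],"yaw": 0}

```text
time_s: 26.57
position: [549.7, -66.7, 134.0]
eef_rot: [-2.321, -2.116, 0.001]
force: [-0.5, 0.7, -6.7]
gripper_width: 51.3
```

```bash
python3 - <<'E'
from m import *
s=manip.observe();print(s['position'],s['force'],s['time_s'],s['gripper_width'])
print(slide(556,-363,135))
E
```

```text
[549.70266794 -66.65614611 133.95218859] [-0.54771649  0.70748039 -6.69825927] 26.5667 51.27682320096065
(array([-0.2945,  0.0336, -0.001 ]), 'yaw y ang', np.float64(-5.29), 'tilt', array([-7.e-04, -2.e-04, -1.e+00]))
```

Call:
play_rows:
  moves:
    - {"gripper": 255,"slide": [-0.008,0.0005,0],"yaw": 0}
    - {"gripper": 255,"slide": [-0.016,0.002,0],"yaw": 0}
    - {"gripper": 255,"slide": [-0.02,0.0025,0],"yaw": 0}
    - {"gripper": 255,"slide": [-0.022,0.0025,0],"yaw": 0}
    - {"gripper": 255,"slide": [-0.022,0.0025,0],"yaw": 0}
    - {"gripper": 255,"slide": [-0.022,0.0025,0],"yaw": 0}
    - {"gripper": 255,"slide": [-0.022,0.0025,0],"yaw": 0}
    - {"gripper": 255,"slide": [-0.022,0.0025,0],"yaw": 0}
    - {"gripper": 255,"slide": [-0.022,0.0025,0],"yaw": 0}
    - {"gripper": 255,"slide": [-0.022,0.0025,0],"yaw": 0}
    - {"gripper": 255,"slide": [-0.022,0.0025,0],"yaw": 0}
    - {"gripper": 255,"slide": [-0.022,0.0025,0],"yaw": 0}
    - {"gripper": 255,"slide": [-0.02,0.0025,0],"yaw": 0}
    - {"gripper": 255,"slide": [-0.016,0.002,0],"yaw": 0}
    - {"gripper": 255,"slide": [-0.01,0.001,0],"yaw": 0}
    - {"gripper": 255,"slide": [-0.006,0,0],"yaw": 0}
    - {"gripper": 255,"slide": [0,0,0],"yaw": 0}
    - {"gripper": 255,"slide": [0,0,0],"yaw": 0}
    - {"gripper": 255,"slide": [0,0,0],"yaw": 0}

```text
time_s: 28.15
position: [556.5, -360.4, 134.3]
eef_rot: [-2.319, -2.119, -0.001]
force: [0.4, 0.9, -4.8]
gripper_width: 51.3
```

```bash
python3 - <<'E'
from m import *
s=manip.observe();print(s['position'],s['joints'].round(2),s['force'],s['time_s'],s['gripper_width'])
print(slide(556,-363.5,106))
snap('wrist','w15');i=snap('scene','s15');snap('top','t15')
cv2.imwrite('pics/z15.png',cv2.resize(cv2.cvtColor(i['pixels'],cv2.COLOR_RGB2BGR)[130:300,90:320],None,fx=3.4,fy=3.4,interpolation=cv2.INTER_CUBIC))
E
```

```text
[ 556.48231332 -360.38426506  134.3373    ] [ 0.95  0.46 -0.56  1.52  0.25  1.23  0.27] [ 0.37894136  0.92183998 -4.7501906 ] 28.15 51.3447894088706
(array([-0.0032, -0.0002,  0.0283]), 'yaw y ang', np.float64(-5.15), 'tilt', array([ 1.0e-04,  1.2e-03, -1.0e+00]))
```

View pics/w15.png

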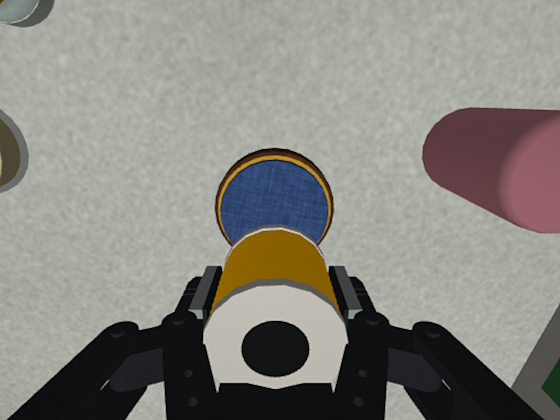

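View pics/z15.png

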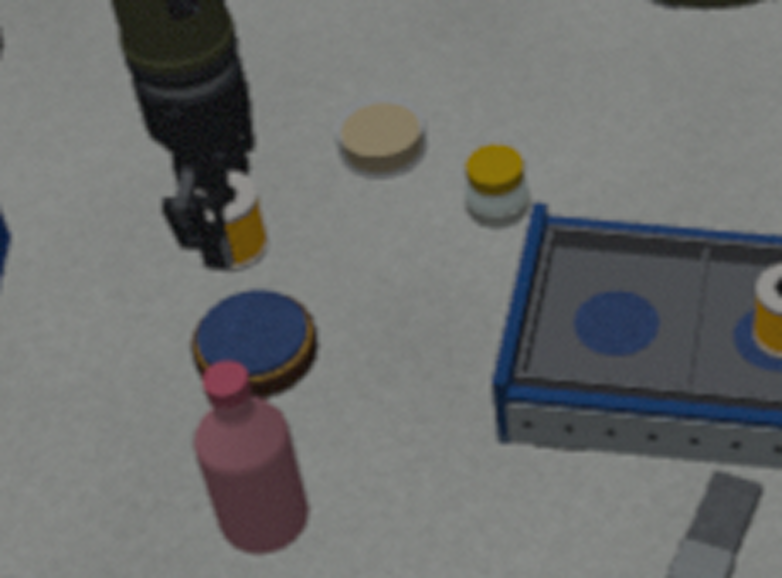

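View pics/t15.png

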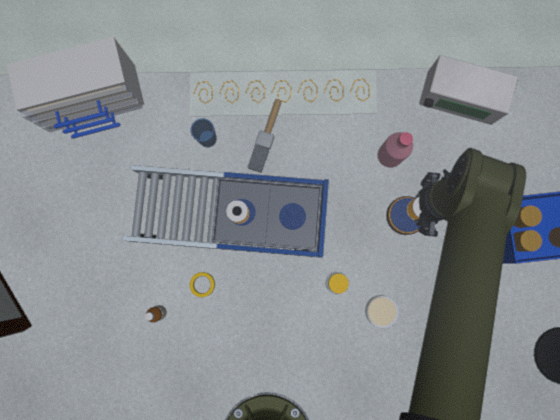

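The heavier reel hangs upright above the plinth, and the tray is home with the light reel standing at (238,211) in the top view. I'll refine the plinth centre from the wrist view.

```bash
python3 - <<'E'
from m import *
from scipy.optimize import least_squares
i=load('w15'); im=cv2.cvtColor(i['pixels'],cv2.COLOR_RGB2BGR);h=cv2.cvtColor(im,cv2.COLOR_BGR2HSV)
m=cv2.inRange(h,(100,80,30),(130,255,255)); m[:,:200]=0; m[:,350:]=0; m[300:]=0
cs,_=cv2.findContours(m,0,1);k=max(cs,key=cv2.contourArea)[:,0,:]
k=k[k[:,1]<228]; P=np.array([ray(i,*p,30)[:2] for p in k])
f=least_squares(lambda q:np.hypot(P[:,0]-q[0],P[:,1]-q[1])-q[2],[556,-363,44],loss='soft_l1'); print(f.x,len(k))
for n in ['t0','t15']: pass
i=load('top0') ; im=cv2.cvtColor(i['pixels'],cv2.COLOR_RGB2BGR);h=cv2.cvtColor(im,cv2.COLOR_BGR2HSV)
# reel axis vs wrist: top flange circle col
j=load('w15'); print('reel top', ray(j,275.5,335,134.3+50))
print(proj(j,[556,-361,30]))
E
```

```text
[ 555.56997511 -356.48132196   38.8948994 ] 225
reel top [ 557.05033755 -353.26860443  184.3       ]
[274.89377873 212.11902873]
```

```bash
python3 - <<'E'
from m import *
from scipy.optimize import least_squares
for tag,bx in [('w15',(205,140,345,245)),('top0',(380,190,435,240))]:
    i=load(tag); im=cv2.cvtColor(i['pixels'],cv2.COLOR_RGB2BGR);h=cv2.cvtColor(im,cv2.COLOR_BGR2HSV)
    x0,y0,x1,y1=bx; m=cv2.inRange(h,(100,60,20),(130,255,255))
    for r in range(y0,y1,8 if tag=='w15' else 4):
        c=np.where(m[r,x0:x1])[0]+x0
        if len(c): 
            a,b=ray(i,c[0],r,30),ray(i,c[-1],r,30); print(tag,r,c[0],c[-1],a[:2].round(1),b[:2].round(1),round(float(np.hypot(*(a-b)[:2])),1))
i=load('w15'); cv2.imwrite('pics/z16.png',cv2.resize(cv2.cvtColor(i['pixels'],cv2.COLOR_RGB2BGR)[140:250,200:350],None,fx=5,fy=5,interpolation=cv2.INTER_CUBIC))
E
```

```text
w15 164 253 295 [ 542.8 -320.7] [ 574.8 -323.6] 32.1
w15 172 239 308 [ 531.4 -325.9] [ 584.4 -330.7] 53.2
w15 180 232 316 [ 525.1 -331.7] [ 590.2 -337.6] 65.3
w15 188 227 321 [ 520.4 -337.7] [ 593.8 -344.3] 73.7
w15 196 223 325 [ 516.3 -343.9] [ 596.7 -351.1] 80.6
w15 204 221 326 [ 513.8 -350.3] [ 597.2 -357.8] 83.7
w15 212 221 327 [ 512.9 -357. ] [ 597.7 -364.7] 85.2
w15 220 221 326 [ 511.9 -363.8] [ 596.7 -371.4] 85.1
w15 228 224 324 [ 513.3 -370.9] [ 594.8 -378.3] 81.8
w15 236 228 320 [ 515.6 -378.3] [ 591.2 -385.1] 75.9
top0 198 406 407 [ 597.6 -360.9] [ 597.6 -363.5] 2.5
top0 202 396 418 [ 587.7 -335.1] [ 587.  -390.9] 55.8
top0 206 393 421 [ 577.5 -327.1] [ 576.7 -398.1] 71.0
top0 210 392 423 [ 567.3 -324.2] [ 566.4 -402.7] 78.5
top0 214 391 424 [ 557.2 -321.3] [ 556.1 -404.8] 83.5
top0 218 392 423 [ 546.9 -323.5] [ 546.  -401.8] 78.4
top0 222 393 422 [ 536.7 -325.6] [ 535.8 -398.8] 73.2
top0 226 396 419 [ 526.5 -332.8] [ 525.8 -390.8] 58.0
top0 230 402 413 [ 516.2 -347.5] [ 515.8 -375.3] 27.7
```

View pics/z16.png

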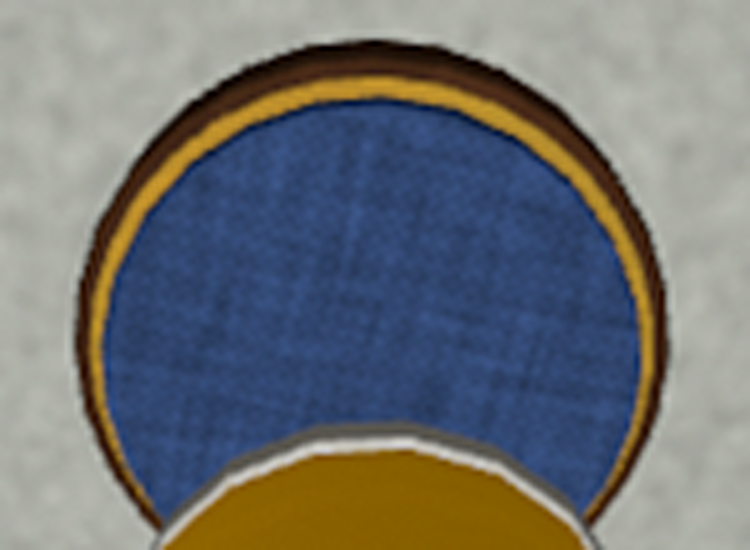

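The plinth centre comes out at about (555.5,-362.6) from both views. I'll lower to TCP z≈106.

Call:
play_rows:
  moves:
    - {"gripper": 255,"slide": [-0.001,-0.001,0.004],"yaw": 0}
    - {"gripper": 255,"slide": [-0.001,0,0.006],"yaw": 0}
    - {"gripper": 255,"slide": [0,0,0.007],"yaw": 0}
    - {"gripper": 255,"slide": [0,0,0.006],"yaw": 0}
    - {"gripper": 255,"slide": [0,0,0.004],"yaw": 0}
    - {"gripper": 255,"slide": [0,0,0.001],"yaw": 0}
    - {"gripper": 255,"slide": [0,0,0],"yaw": 0}
    - {"gripper": 255,"slide": [0,0,0],"yaw": 0}
    - {"gripper": 255,"slide": [0,0,0],"yaw": 0}
    - {"gripper": 255,"slide": [0,0,0],"yaw": 0}
    - {"gripper": 255,"slide": [0,0,0],"yaw": 0}
    - {"gripper": 255,"slide": [0,0,0],"yaw": 0}

```text
time_s: 29.3
position: [554.9, -364.4, 106.6]
eef_rot: [2.321, 2.116, -0.0]
force: [-0.4, -0.1, -5.8]
gripper_width: 51.1
```

```bash
python3 - <<'E'
from m import *
s=manip.observe();print(s['position'],s['qvel'].round(3),s['force'],s['time_s'],s['gripper_width'])
print(slide(555.3,-363.5,106))
E
```

```text
[ 554.86743511 -364.37329997  106.59972266] [-0.    -0.     0.001  0.002 -0.     0.    -0.001] [-0.35886338 -0.1116943  -5.81060355] 29.3 51.13590654834682
(array([0.0009, 0.0004, 0.0006]), 'yaw y ang', np.float64(-5.28), 'tilt', array([ 3.e-04, -4.e-04, -1.e+00]))
```

Call:
play_rows:
  moves:
    - {"gripper": 255,"slide": [0.001,0.0005,0],"yaw": 0}
    - {"gripper": 255,"slide": [0,0,0],"yaw": 0}
    - {"gripper": 255,"slide": [0,0,0],"yaw": 0}
    - {"gripper": 255,"slide": [0,0,0],"yaw": 0}
    - {"gripper": 255,"slide": [0,0,0],"yaw": 0}
    - {"gripper": 255,"slide": [0,0,0],"yaw": 0}

```text
time_s: 29.8
position: [555.3, -363.4, 106.3]
eef_rot: [2.321, 2.117, -0.0]
force: [1.2, 0.1, -5.8]
gripper_width: 50.9
```

```bash
python3 - <<'E'
from m import *
s=manip.observe();print(s['position'],s['qvel'].round(3),s['force'],s['time_s'],s['gripper_width'])
snap('wrist','w17');i=snap('scene','s17');t=snap('top','t17');print(reels(t))
# height check: reel bottom edge in scene
cv2.imwrite('pics/z17.png',cv2.resize(cv2.cvtColor(i['pixels'],cv2.COLOR_RGB2BGR)[150:290,110:340],None,fx=3.4,fy=3.4,interpolation=cv2.INTER_CUBIC))
for z in (100,156): print(z,(proj(i,[555.5,-362.6,z])-[110,150])*3.4)
E
```

```text
[ 555.33529563 -363.36934763  106.30829882] [-0.     0.001  0.001 -0.    -0.002  0.001 -0.   ] [ 1.16915287  0.14329418 -5.79391262] 29.8 50.86663685790511
[]
100 [169.45620868 201.95109688]
156 [156.3561702  151.84360793]
```

View pics/z17.png

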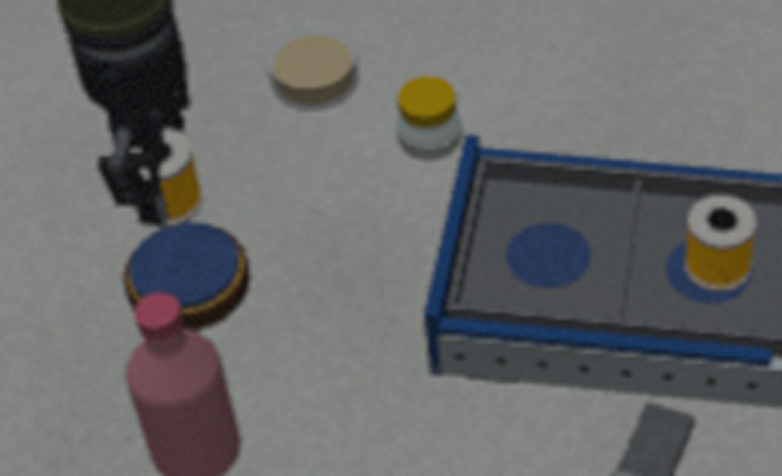

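View pics/t17.png

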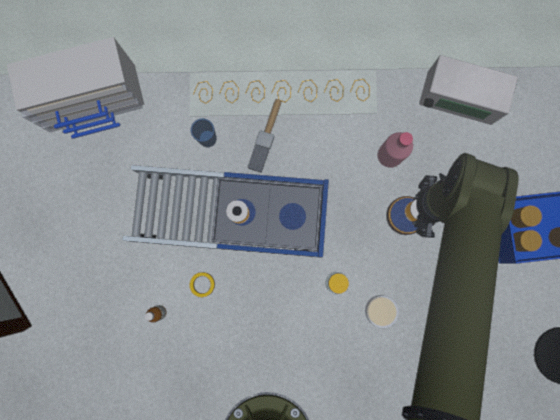

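View pics/w17.png

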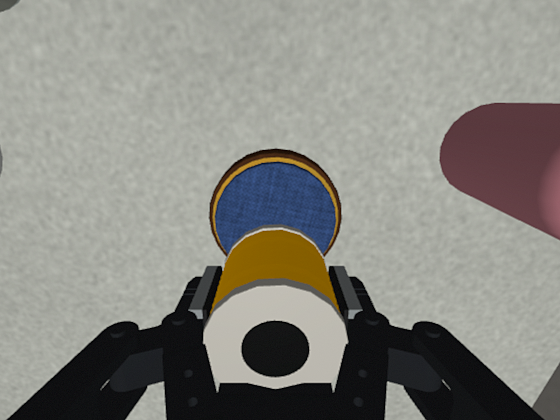

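The views agree. The reel is upright and centred over the plinth, the light reel stands in the tray, and the tray is at the stop. I'll run a quick tray-position check against the picture taken right after the push, then hand in.

```bash
python3 - <<'E'
from m import *
a,b=[cv2.cvtColor(load(t)['pixels'],cv2.COLOR_RGB2GRAY)[170:262,245:335].astype(np.float32) for t in ('t5','t17')]
a[25:65,30:65]=b[25:65,30:65]=0
print(cv2.phaseCorrelate(a[:, :],b[:, :]))
print(manip.job_done()); s=manip.observe(); print(s['time_s'],s['position'],s['force'],s['gripper_width'])
E
```

```text
((0.025913166821112554, -0.05042886760365661), 0.9579285656964337)
the job is handed in; nothing more can be done
None
the job is handed in; nothing more can be done
```

I finished the job and handed it in at about 30 s: the heavier reel is held above the blue plinth, and the lighter one stands in the tray. No verdict is reported.

- **Push:** I pushed the tray along the rollers until its position stopped changing and the push force rose to 12 N, which I took as home against the end stop.
- **Weighing:** I lifted the reel nearer the stop first and read about 5.6 N (roughly 0.57 kg). I stood it back, then lifted the other and read about 2.9 N (roughly 0.29 kg). I stood that one back too, so the reel nearer the stop is the heavier.
- **Last checks:**
  - **Held reel:** it is upright and still over the plinth. The TCP is at (555.3, -363.4, 106.3), the reel's centre is at about z = 128, and the load reads 5.8 N.
  - **Plinth centre:** I measured it at about (555.5, -362.6). The wrist and top views agree to within 2 mm, and an earlier scene view was within 3 mm.
  - **Tray:** comparing the final top view with the one taken right after the push shows less than 0.1 px of movement.
  - **Light reel and bystanders:** the light reel stands upright in its pocket, and the bystanders look undisturbed.

Two checks disagreed or failed:
- **Circle fit:** an automatic fit of the plinth's top gave a centre about 6 mm off and too small a radius. I discarded it for the midpoints of the widest rows.
- **Reel detection:** the automatic detector did not pick up the light reel in the last top view, so I confirmed that one by eye.

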